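# Sweep the used caps off the bench into the waste bin

## Task

Clear the three used white bottle caps from the bench: sweep each one with the fingertips along the bench top and over the front edge so that it drops into the waste bin hanging there. Push them steadily, without flicking, and do not pick up or carry any; none may end on the floor. Leave the standing vials, the flask in its holder and the reagent bottle where they are.

Things in the scene. Friction and masses are not known exactly. Their poses are not given: they have to be found in the camera images.
- cap0: used white plastic screw cap of a bottle, ribbed side, closed top up: disc 38 mm across, 22 mm high, 10 to 17 g, loose, lying flat on the grey bench top (z = 0) near its front edge. Origin: centre of its underside, z up. It slides easily and tips over the bench edge once its centre is past it
- cap1: used white plastic screw cap of a bottle, ribbed side, closed top up: disc 38 mm across, 22 mm high, 10 to 17 g, loose, lying flat on the grey bench top (z = 0) near its front edge. Origin: centre of its underside, z up. It slides easily and tips over the bench edge once its centre is past it
- cap2: used white plastic screw cap of a bottle, ribbed side, closed top up: disc 38 mm across, 22 mm high, 10 to 17 g, loose, lying flat on the grey bench top (z = 0) near its front edge. Origin: centre of its underside, z up. It slides easily and tips over the bench edge once its centre is past it
- vial0: amber glass sample vial with black screw cap, standing upright among the caps, 25 mm diameter, 48 mm high, 30 g, loose and easily tipped; to be left alone. Origin: centre of its underside, z up
- vial1: amber glass sample vial with black screw cap, standing upright among the caps, 25 mm diameter, 48 mm high, 30 g, loose and easily tipped; to be left alone. Origin: centre of its underside, z up
- flask: small round-bottomed glass flask in a white plastic funnel-shaped holder, one loose piece, 110 mm widest diameter, 193 mm high overall, standing to one side of the work; to be left alone. Origin: centre of its underside, z up
- reagent: amber reagent bottle with black cap, 80 mm diameter, 165 mm high, standing upright to the other side of the work; to be left alone. Origin: centre of its underside, z up
- bin: open grey waste bin, fixed, hung on a rail below the bench's front (far) edge, at a different place along it each time. Outside 200 (x) by 350 (y, along the edge) by 150 mm high, walls 5 mm; rim 45 mm below the bench top; near wall tucked 20 mm under the bench top, so nothing falls between. Origin: centre of its underside, x away from the robot. Beyond its width things fall to the floor
- edge (a point): point on the bench's straight front edge, at bench top height (z = 0), above the middle of the bin's length. The edge runs along y through this point, at x = 0.64 m; the bin's mouth reaches 175 mm out beyond it (+x) and 170 mm to either side along y

How it is judged:
By the outcome, as a careful person would: the job done as asked, in the order asked, and still so for the second after the job is handed in, with the robot touching nothing.
It also fails if it takes over 54 s, if anything falls off the work surface, if the arm or the gripper's body presses on something with over 40 N, if the wrist force passes 120 N, or if a joint passes its speed limit or range.

## Robot

A 7-joint arm with a two-finger parallel gripper is mounted at the origin on the work surface. World frame = base frame: x ahead of the robot, y to its left, z up, the work surface at z = 0. Lengths are in m, angles in rad, forces in N, time in s.
With the tool pointing down it reaches from about 0.35 to 0.9 m from the base axis. Payload 8.1 kg.
Tool frame: the origin (TCP) lies midway between the tips of the shut fingers; the grasp point (between the pads) lies 19 mm behind it; x points along the fingers, z is the direction in which the jaws open and shut, and the axes are right-handed (so a half turn about x gives the same grasp; the last joint's range is limited). The gripper opens to 85 mm and grips with 20 to 120 N. Pads are 22 mm wide; open, the fingers measure 114 mm over their backs; the gripper's body (76 mm by 85 mm) begins 54 mm behind the grasp point. The pads swing forward as they close: fully open they stand 13 mm farther back than shut.
Start: joints at [-0.103, 0.434, 0.025, 1.573, -0.012, 1.134, -0.075], TCP at [0.625, -0, 0.231] pointing down, gripper open.
Joint ranges: [-2.62, 2.62], [-0.44, 2.09], [-1.27, 1.32], [0.08, 2.57], [-1.32, 4.46], [0.12, 2], [-2.74, 2.74]. Speed limits (rad/s): [2.22, 2.22, 3.01, 3.01, 3.14, 3.14, 3.14].

## Interface

Orientations are given as a unit quaternion [w, x, y, z].
In Python, from bench import robot, optics, order, monitor gives the robot as it stands. Calls block until the motion is done:
- robot.move_to(position, orientation): joint-space move of the TCP to a pose.
- robot.movel(position, rotation=None, v=0.15, threshold=None): straight line of the TCP; rotation=None keeps the orientation; v is the mean speed in m/s. With threshold (N) it stops when the force on the tool has changed by that much, and returns True; else False.
- robot.goto_joints(angles): joint-space move.
- robot.set_gripper(opening, f_grip=None): finger opening in m; f_grip is the grip in N (None keeps the last); returns when the fingers have stopped.
- robot.hold(seconds).
- robot.inverse_kinematics(position, orientation): joint angles nearest the present ones, or None.
- optics.camera(name): name is "scene" or "side" or "wrist"; returns a dict with "pixels" (480x640x3 uint8, red, green, blue), "K" (3x3 intrinsics, pixels), "position" and "orientation" of the camera in the world; the wrist camera has in their place "hand_eye" (4x4, takes a point from camera to tool coordinates, whose origin is the TCP and whose axes are the tool frame's). Camera axes: x right, y up, looking along -z (the intrinsics and any distortion apply to the point x, -y, -z); pixel columns grow to the right and rows downward; lengths in m; the calibration is good to about 2 mm. The wrist camera is an equidistant fisheye: a pixel r from the principal point sees the ray r / f radians off the axis. A picture is of the moment at which its call begins: read the wrist's pose just before it. There is no depth.
A pose or a line that the arm cannot do raises robot.PlanningError and nothing moves.
- order.sign_off(): hands the job in, once; it reports no verdict.
Readings, each from a call of its own:
- monitor.current_clock(): time.
- monitor.current_joints(): joint angles.
- monitor.current_joint_velocities(): joint speeds.
- monitor.current_tau(): joint torques, N m.
- monitor.current_eef_pos(): TCP position.
- monitor.current_eef_rot(): TCP orientation.
- monitor.current_wrist_force(): force on the tool from outside, world axes, zero at the start.
- monitor.current_torque(): the same for the moment, N m.
- monitor.current_grip_width(): finger opening in m.
Only numpy, scipy, OpenCV 4.12 (cv2) and the standard library are available. Lean on these libraries where they do the work, as an engineer would, in place of code of your own. Each camera call takes 0.05 s, during which the arm holds its last target. There are 200 camera calls.

## Working session

There is one attempt and no reset: what is moved stays moved. The work goes in short steps, each a Python script; the robot and the scene stay as the last script left them, time stands still between calls to the robot, and variables do not carry over. Pictures are saved under pics/ and viewed, about 8 in all and at most 12, crops included, and the job is handed in when it is done.

```bash
ls; mkdir -p pics; python3 - <<'E'
from bench import robot,optics,monitor
import cv2,pickle
d={}
for n in("scene","side","wrist"):
    d[n]=c=optics.camera(n); cv2.imwrite(f"pics/a_{n}.png",c["pixels"][:,:,::-1])
    print(n,{k:v for k,v in c.items() if k!="pixels"})
d["pose"]=(monitor.current_eef_pos(),monitor.current_eef_rot()); print(d["pose"],monitor.current_clock())
pickle.dump(d,open("a.pkl","wb"))
E
```

```text
pics
scene {'K': array([[485.63093653,   0.        , 322.64282119],
       [  0.        , 485.63093653, 245.07035367],
       [  0.        ,   0.        ,   1.        ]]), 'position': array([ 1.20473507, -0.13365232,  0.55241547]), 'orientation': array([0.69689773, 0.32118191, 0.26045422, 0.58595165])}
side {'K': array([[614.91336749,   0.        , 315.56823172],
       [  0.        , 614.91336749, 238.47326175],
       [  0.        ,   0.        ,   1.        ]]), 'position': array([0.41351146, 1.10734671, 0.84326165]), 'orientation': array([-0.04269038, -0.03207204,  0.43055388,  0.90098406])}
wrist {'K': array([[371.64829954,   0.        , 314.70592117],
       [  0.        , 371.64829954, 240.58693367],
       [  0.        ,   0.        ,   1.        ]]), 'hand_eye': array([[ 1.93892335e-04,  2.80929311e-01, -9.59728443e-01,
        -1.42151704e-01],
       [-2.80560343e-06,  9.59728461e-01,  2.80929315e-01,
         7.18750379e-02],
       [ 9.99999981e-01, -5.17774234e-05,  1.86872168e-04,
        -9.66925398e-05],
       [ 0.00000000e+00,  0.00000000e+00,  0.00000000e+00,
         1.00000000e+00]])}
(array([ 6.24633338e-01, -2.73085069e-05,  2.30721597e-01]), array([ 7.06690517e-01, -2.22033760e-06,  7.07522799e-01, -4.79502316e-05])) 0.15
```

View pics/a_scene.png

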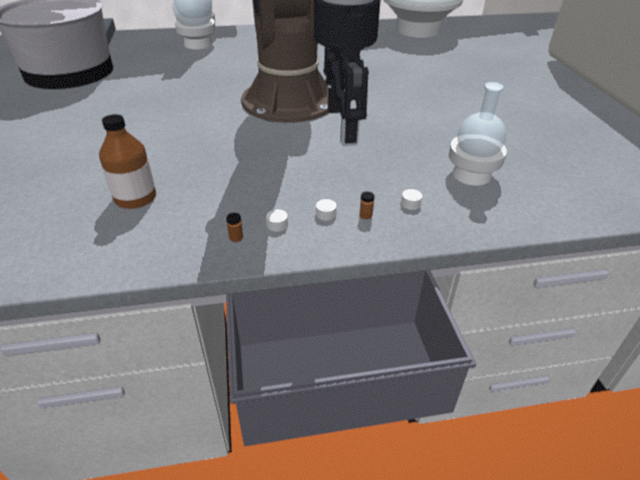

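View pics/a_wrist.png

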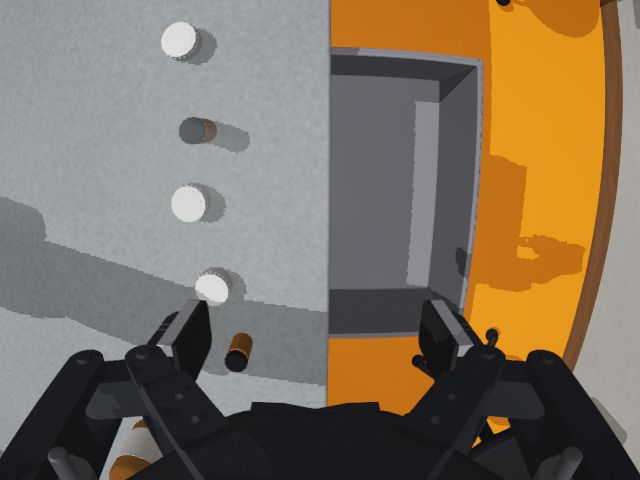

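View pics/a_side.png

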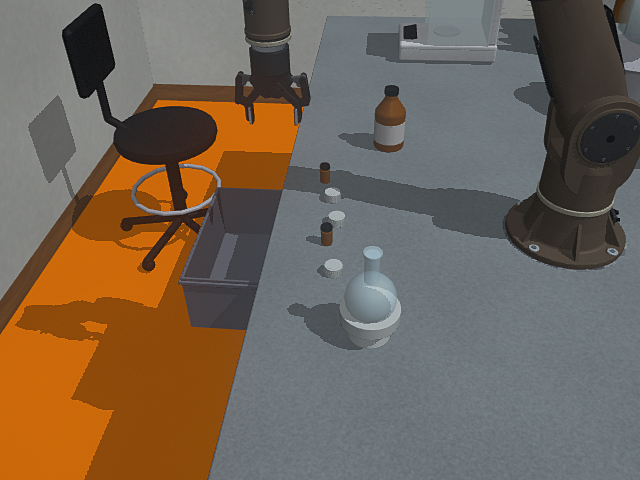

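The scene view shows caps at (277,220), (326,210) and (412,199), vials at (235,227) and (367,206), and the bin spanning columns 230–470. In the wrist view (image right = +x, up = +y) the caps are at (180,40), (189,203) and (212,288), the vials at (195,130) and (238,358), and the edge at column 329. The side view agrees with this layout.

```bash
cat >h.py <<'E'
import numpy as np,cv2
from scipy.spatial.transform import Rotation as R
q=lambda o:R.from_quat(np.roll(o,-1))
def ray(c,u,v,pose=None):
    K=c["K"];x=(u-K[0,2])/K[0,0];y=(v-K[1,2])/K[1,1]
    if pose is None:
        d=np.array([x,-y,-1]);return c["position"],q(c["orientation"]).apply(d)
    r=np.hypot(x,y);s=np.sin(r)/max(r,1e-9);d=np.array([x*s,-y*s,-np.cos(r)])
    T=c["hand_eye"];Q=q(pose[1])
    return pose[0]+Q.apply(T[:3,3]),Q.apply(T[:3,:3]@d)
def onz(c,u,v,z,pose=None):
    o,d=ray(c,u,v,pose);return (o+d*(z-o[2])/d[2])[:2].round(4)
def white(img,box=None):
    hsv=cv2.cvtColor(img,cv2.COLOR_RGB2HSV);m=((hsv[...,2]>195)&(hsv[...,1]<25)).astype(np.uint8)
    if box: u0,v0,u1,v1=box;k=np.zeros_like(m);k[v0:v1,u0:u1]=1;m*=k
    n,_,s,ce=cv2.connectedComponentsWithStats(m)
    return [(s[i,4],ce[i].round(1),s[i,:4]) for i in range(1,n) if s[i,4]>60]
E
python3 - <<'E'
from h import *;import pickle
d=pickle.load(open("a.pkl","rb"));p=d["pose"]
for b in white(d["wrist"]["pixels"],(100,0,329,400)): print("wrist",b,onz(d["wrist"],*b[1],.022,p))
for b in white(d["scene"]["pixels"],(200,180,440,240)): print("scene",b,onz(d["scene"],*b[1],.016))
print("vials w",onz(d["wrist"],191,130,.048,p),onz(d["wrist"],236,361,.048,p))
print("vials s top",onz(d["scene"],367,196,.048),onz(d["scene"],234,217,.048),"base",onz(d["scene"],367,215,0),onz(d["scene"],236,237,0))
print("edge",onz(d["wrist"],329,200,0,p))
for uv in((478,60),(462,333)):print("bin rim w",onz(d["wrist"],*uv,-.045,p))
for uv in((470,360),(232,390)):print("bin rim s",onz(d["scene"],*uv,-.045))
print("flask base",onz(d["scene"],473,178,0),"reagent base",onz(d["scene"],133,196,0))
E
```

```text
wrist (np.int32(918), array([177.7,  39. ]), array([161,  22,  34,  36], dtype=int32)) [0.4909 0.1735]
wrist (np.int32(943), array([187.7, 203.8]), array([171, 185,  34,  37], dtype=int32)) [0.4975 0.0073]
wrist (np.int32(648), array([212.1, 287.5]), array([195, 274,  33,  28], dtype=int32)) [ 0.5159 -0.0825]
scene (np.int32(200), array([411.9, 194.4]), array([402, 189,  21,  12], dtype=int32)) [0.4847 0.1773]
scene (np.int32(213), array([325.9, 204.8]), array([316, 199,  21,  13], dtype=int32)) [0.4912 0.0086]
scene (np.int32(189), array([278.1, 215.6]), array([270, 209,  18,  14], dtype=int32)) [ 0.5096 -0.0824]
vials w [0.5137 0.0797] [ 0.5403 -0.157 ]
vials s top [0.5196 0.0775] [ 0.543 -0.159] base [0.5136 0.0827] [ 0.5381 -0.1604]
edge [0.6387 0.0057]
bin rim w [0.8163 0.171 ]
bin rim w [ 0.8263 -0.1826]
bin rim s [0.8229 0.1648]
bin rim s [ 0.8141 -0.183 ]
flask base [0.4271 0.3303] reagent base [ 0.3821 -0.351 ]
```

```bash
cat >>h.py <<'E'
Q0=R.from_quat([0,np.sqrt(.5),0,np.sqrt(.5)])
def sweep(cap,end,off=.048,z=.004,v=.07):
    from bench import robot,monitor
    cap=np.array(cap);end=np.array(end);d=end-cap;d/=np.hypot(*d);a=np.arctan2(d[1],d[0])
    o=np.roll((R.from_euler('z',a-np.pi/2)*Q0).as_quat(),1)
    s=cap-off*d
    robot.move_to([*s,.13],o); print("j",np.round(monitor.current_joints(),2))
    robot.movel([*s,z],v=.1); robot.movel([*end,z],v=v)
    print("F",monitor.current_wrist_force().round(1),monitor.current_eef_pos().round(3))
    robot.movel([*end,.13],v=.15); print("t",monitor.current_clock())
E
python3 - <<'E'
from h import *;from bench import *
robot.set_gripper(.025)
sweep((.4965,.007),(.66,.007))
for n in("scene","wrist"): cv2.imwrite(f"pics/b_{n}.png",optics.camera(n)["pixels"][:,:,::-1])
a,b=[cv2.imread(f"pics/b_{n}.png") for n in("scene","wrist")]
cv2.imwrite("pics/b.png",cv2.resize(np.hstack([a,b]),(800,300)))
E
```

```text
j [-0.4   0.28  0.32  2.13 -0.13  0.75 -1.56]
F [ 0.3 -0.7 -0.5] [0.66  0.007 0.004]
t 7.6667
```

View pics/b.png

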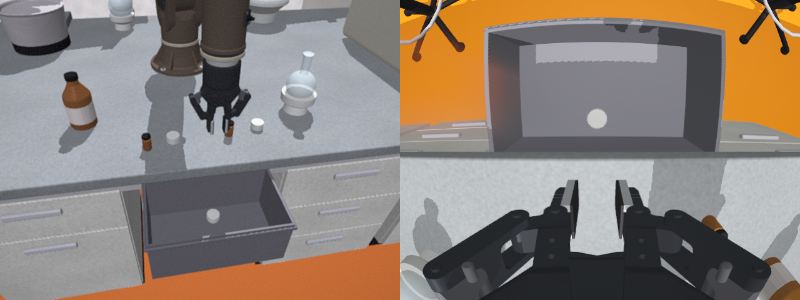

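The first cap lies in the bin (scene half (212,215), wrist half (597,118)). The vials and the other two caps have not moved. I'll sweep the other two caps now.

```bash
python3 - <<'E'
from h import *;from bench import *
sweep((.514,-.083),(.66,-.083))
sweep((.490,.174),(.66,.105))
c=optics.camera("scene");cv2.imwrite("pics/c_scene.png",c["pixels"][:,:,::-1])
cv2.imwrite("pics/c_side.png",optics.camera("side")["pixels"][:,:,::-1])
a,b=[cv2.imread(f"pics/c_{n}.png") for n in("scene","side")]
cv2.imwrite("pics/c.png",cv2.resize(np.hstack([a,b]),(800,300)))
E
```

```text
j [-0.2   0.32  0.33  2.07 -0.15  0.77 -1.35]
F [-0.  -0.4 -0.6] [ 0.66  -0.083  0.004]
t 13.9583
j [-0.83  0.34  0.41  2.05 -0.19  0.78 -2.27]
F [-0.   0.5 -0.6] [0.66  0.105 0.004]
t 21.1333
```

View pics/c.png

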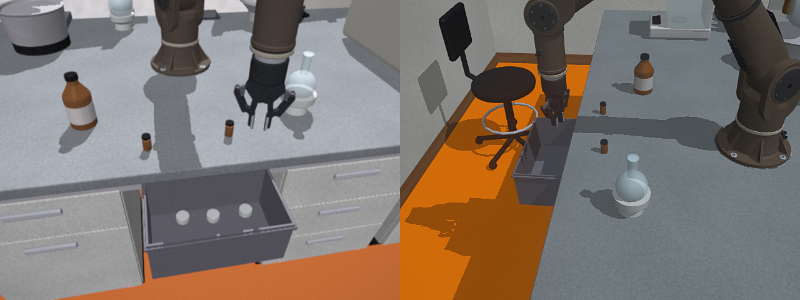

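All three caps are in the bin (scene half (182,217), (213,215), (245,211)). The vials, flask and reagent bottle are standing in place, and the gripper is clear of everything.

```bash
python3 -c "
from bench import *
order.sign_off();print(monitor.current_clock())"
```

```text
the job is handed in; nothing more can be done
the job is handed in; nothing more can be done
```

All three caps are in the waste bin. I swept each one along the bench and over the front edge at about 0.07 m/s with the part-open fingertips, and picked none up. The outermost cap lay beyond the end of the bin, so I swept it diagonally inward.

In the last scene and side pictures, the three caps lie inside the bin. Both vials, the flask and the reagent bottle look upright and unmoved; I judged that by eye and did not re-measure them.

The wrist force read under 1 N at the end of each sweep, and the clock stood at 21 s of the 54 s allowed before I handed the job in. No check failed. The one disagreement was in the initial measurements: the scene and wrist cameras differed by about 6 mm in x on the caps. I put this down to the height I assumed for the scene camera, and it did not affect the sweeps.

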